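Close the equipment bay of a small satellite

ROBOT

A 6-joint arm with a two-finger parallel gripper is mounted at the origin on the work surface. World frame = base frame: x ahead of the robot, y to its left, z up, the work surface at z = 0. Lengths are in m, angles in rad, forces in N, time in s.
With the tool pointing down it reaches from about 0.25 to 0.775 m from the base axis. Payload 4 kg.
Tool frame: the origin (TCP) lies midway between the tips of the shut fingers; the grasp point (between the pads) lies manip.grasp_offset behind it (manip.grasp_offset is the distance from the TCP to the grasp point, in m); z points along the fingers, y is the line along which they close (so a half turn about z gives the same grasp; the last joint's range is limited). The gripper opens to 94 mm and grips with 3 to 60 N. Pads are 16 mm wide; open, the fingers measure 119 mm over their backs; the gripper's body (75 mm by 177 mm) begins 78 mm behind the grasp point.
Start: joints at [1.003, 0.087, 1.371, -0, 1.684, -0.103], TCP at [0.247, 0.492, 0.206] pointing down, gripper open.
Joint ranges: [-3.1, 3.1], [-0.76, 2.03], [0.27, 2.55], [-1.08, 4.22], [0.17, 2.65], [-2.57, 2.57]. Speed limits (rad/s): [2.79, 2.79, 3.14, 3.14, 3.14, 3.14].

INTERFACE

Orientations are given as a unit quaternion [w, x, y, z].
In Python, from workcell import readout, camera, order, manip gives the robot as it stands.
- The arm moves only by the shell command python3 -m inch 'ROWS' [OPENING] [FORCE]. ROWS is JSON, a list of rows, each a list of 2 entries, a list of its own where there are three numbers: the shift along the tool's x, y, z in cm, then the turn about the tool's z in degrees. A call has 1 to 20 rows; each row is the pose to reach, as a shift and turn from the pose commanded when the call began, along the tool's axes at that moment; what a row does not reach only later rows make up. A row lasts 1/8 s, in which the tool goes at most 62.5 mm and 10.7 degrees, less where a joint would pass 70% of its speed; a pose out of reach is approached as far as the arm can. A call with a gripper value outside its range is refused whole. OPENING is the closure, from 0 (fully open) to 1 (shut), set as the call begins (- or left out, the last holds). The fingers move at their own pace and stop on an object; FORCE is the grip in N (left out, the last holds). Time passes only in rows, so rows that repeat a pose let the fingers close. It gives the time, the measured TCP pose, the force, the opening and the grip force at its end, in the units of the state.
- readout.observe(): the state, without advancing time (a new reading comes with each control period).
- camera(name): name is "scene" or "top"; returns a dict with "image" (480x640x3 uint8, red, green, blue), "depth" (480x640 float32, m along the optical axis (not along the pixel's ray), 0 where there is no reading), "vfov" (degrees; the focal length in pixels is half the picture's height over the tangent of half this angle, whatever the lens; pixels are square), "cx", "cy" (the principal point, pixels), "extrinsics" (4x4, takes a point from camera to world coordinates). Camera axes: x right, y up, looking along -z (the intrinsics and any distortion apply to the point x, -y, -z); pixel columns grow to the right and rows downward; lengths in m; the calibration is good to about 2 mm. A picture is of the moment at which its call begins.
- order.close_job(): hands the job in; it is judged then, once.
The state is a dict: "time_s": time; "joint_positions": joint angles; "dq": joint speeds; "tau": joint torques, N m; "ee_pos": TCP position; "tool_rot": TCP orientation; "wrist_force": force on the tool from outside, world axes, zero at the start; "moment": the same for the moment, N m; "opening": opening from 0.0 (shut) to 1.0 (fully open); "finger_force": force on a finger pad.
Only numpy, scipy, OpenCV 4.12 (cv2) and the standard library are available. Lean on these libraries where they do the work, as an engineer would, in place of code of your own. Each camera call takes 0.05 s, during which the arm holds its last target. There are 200 camera calls.

TASK

Close the open bay of the small satellite with the loose white access panel: with the panel tilted, hook its thin lip under the orange ledge and slide it in gently until it is fully home against the stop you will feel there, without shoving that stop back, then swing the panel down and press until it snaps past both spring plungers and lies flush on its seat. Let go and leave the panel so, still fully home; push gently all along, never harder than 20 N, and leave the reaction wheel, screw jar and screwdriver where they are.

Things in the scene. Friction and masses are not known exactly. Their poses are not given: they have to be found in the camera images.
- satellite: Aluminium satellite bus, a box 192 (x, from -100 to +92) by 129 (y) mm, fixed on the blue mat, open on top. Origin: centre of its underside, at mat level; z up. Its -x end (roughly towards the robot) carries the orange ledge; side walls: inner faces at y = +-56.5 mm, tops at z = 88. A flat black solar wing (75 x 100 mm, 4 mm thick) lies on the mat beyond its +x end.
- bay_center (a point): Centre of the panel's seat, a level frame along both sides and the +x end, at satellite z = 75 mm; axes as the satellite's. The +x end wall has its inner face 84 mm from here and rises 6 mm above the seat: between it and the ledge's edge there are only 142 mm.
- ledge_edge (a point): Middle of the orange ledge's lower free edge: satellite x = -58, z = 87 mm (12 mm above the seat; ledge 5 mm thick, full width); axes as the satellite's. Out of sight under the ledge a stop faces +x, its face anywhere from 12 to 26 mm behind this edge (towards -x): it is set differently on each unit, so it must be found by feel.
- plungers_mid (a point): Midway between two ball-nosed spring plungers, one on each side wall (satellite x = 45, z = 84 mm). Steel balls of 10 mm radius reach in to y = +-52.5 mm and yield outwards at 1.5 N per mm; black housings up to z = 98 at y = +-65 to 85. Pressing the panel's edges past both takes about 5 to 12 N at the grip bar; then they hold it down.
- panel: Loose white access panel, 150 (x) by 110 (y) mm, about 0.3 kg, lying right side up. Origin: centre of its underside, z up. Plate 5 mm thick from x = -47 to 75 mm; a steel lip 90 mm wide, 4 mm thick, level with the underside, runs on to x = -75. A brass square marks the +x, +y corner. Closed, it lies on the seat with its x axis like the satellite's.
- panel_grip (a point): Point in the panel's black grip bar at panel x = 10, y = 0, z = 29 mm; axes as the panel's. The bar stands across the plate, 14 mm thick (x), 60 mm long (y), from z = 5 to z = 39 mm: grip it across its thickness, near this point.
- panel_lip (a point): Middle of the lower edge of the lip's end (panel x = -75 mm, underside).
- panel_front (a point): Middle of the lower edge of the panel's other end (panel x = +75 mm, underside).
- contact_pin (a joint): Small sprung brass contact in the middle of the hidden stop's face, reaching 3 mm out of it: 0 when untouched, 0.003 (m) when the lip has pressed it in level with the stop's face, that is when the panel is fully home. Its spring is weak (under 1 N).
- stop (a joint): How far (m) the hidden stop has been shoved back, towards the satellite's -x, out of its setting: 0 as set. Friction alone holds it: it stands firm up to about 6 N and slips, and stays slipped, when pushed harder.
- reaction_wheel: Bystander: steel disc, 44 mm diameter, 26 mm high, standing on the mat; origin under its centre.
- screw_jar: Bystander: small jar with blue cap, 36 mm diameter, 36 mm high; origin under its centre.
- screwdriver: Bystander: red-handled screwdriver 150 mm long, lying on the mat along its x axis.
Not all that is in view belongs to the job. Of the things shaped like the panel, the white one is meant.

How it is judged:
By the outcome, as a careful person would: the job done as asked, in the order asked, and still so for the second after the job is handed in, with the robot touching nothing.
It also fails if it takes over 54 s, if anything falls off the work surface, if the arm or the gripper's body presses on something with over 40 N, if the wrist force passes 120 N, or if a joint passes its speed limit or range.

## Working session

There is one attempt and no reset: what is moved stays moved. The work goes in short steps, Python scripts to look and compute and a shell command to move; the robot and the scene stay as the last step left them, time stands still between calls to the robot, and variables do not carry over. Pictures are saved under pics/ and viewed, at most 10 in all, crops included, and the job is handed in when it is done.

```bash
mkdir -p pics; ls; python3 - <<'E'
from workcell import readout,camera,order,manip
import cv2,numpy as np
print(readout.observe()); print(manip.grasp_offset)
for n in("scene","top"):
    c=camera(n); np.savez('pics/'+n+'0.npz',**c)
    cv2.imwrite('pics/'+n+'0.png',c['image'][...,::-1]); print(n,c['vfov'],c['cx'],c['cy'],c['extrinsics'].tolist(),[k for k in c])
E
```

```text
pics
{'time_s': 0.0, 'joint_positions': array([ 1.00289584e+00,  8.79502595e-02,  1.37225478e+00, -4.73830450e-05,
        1.68357872e+00, -1.03104011e-01]), 'dq': array([-4.99874868e-04,  8.44702709e-04,  1.38787907e-03, -2.40576843e-03,
        3.51493584e-05, -1.58785724e-03]), 'tau': array([-4.67530608e-04, -3.40190864e+01, -3.02424145e+01,  7.15427916e-02,
        3.32187396e-02, -1.74462739e-04]), 'ee_pos': array([0.2462573 , 0.49117742, 0.2043065 ]), 'tool_rot': array([-3.38471494e-04,  2.30314381e-01,  9.73115659e-01, -1.04221950e-03]), 'wrist_force': array([-0.54289626,  0.76995689, -0.38159569]), 'moment': array([ 0.03775445,  0.01589695, -0.04073108]), 'finger_force': 0.0, 'opening': 1.0024455818363494}
0.0188
scene 48.44888159841727 323.67708744584354 240.81497484219113 [[0.29622726226812846, -0.5926204054378873, 0.7490330193975184, 1.3024746798603999], [0.9550080063419538, 0.1956522334964623, -0.2228899085885503, -0.24747437051599058], [-0.014460875211963159, 0.781358597947498, 0.6239147574000987, 0.730271990756986], [0.0, 0.0, 0.0, 1.0]] ['image', 'depth', 'vfov', 'cx', 'cy', 'extrinsics']
top 48.418270745272835 322.76329388564693 232.39799128347263 [[0.011981521642536583, 0.9940820108009616, -0.10796943521685404, 0.43480144914721675], [-0.9998778431960909, 0.010827022785509191, -0.011272722081906746, -0.0023593681973278838], [-0.010037022699150825, 0.10809131037932272, 0.9940903011275272, 0.9489181898587296], [0.0, 0.0, 0.0, 1.0]] ['image', 'depth', 'vfov', 'cx', 'cy', 'extrinsics']
```

```bash
sleep 3; ls pics
```

```text
scene0.npz
scene0.png
top0.npz
top0.png
```

View pics/top0.png

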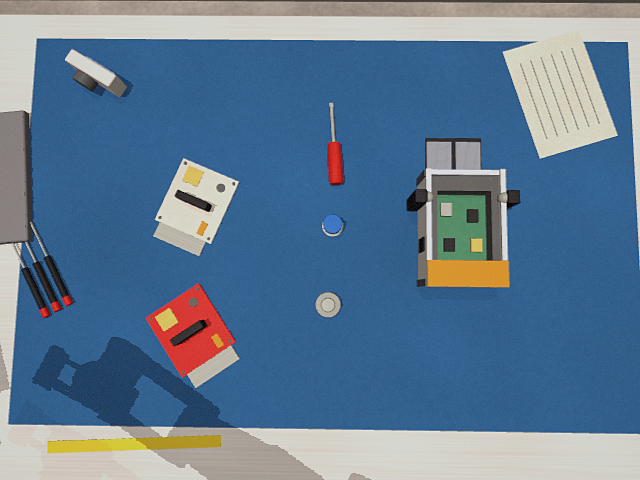

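View pics/scene0.png

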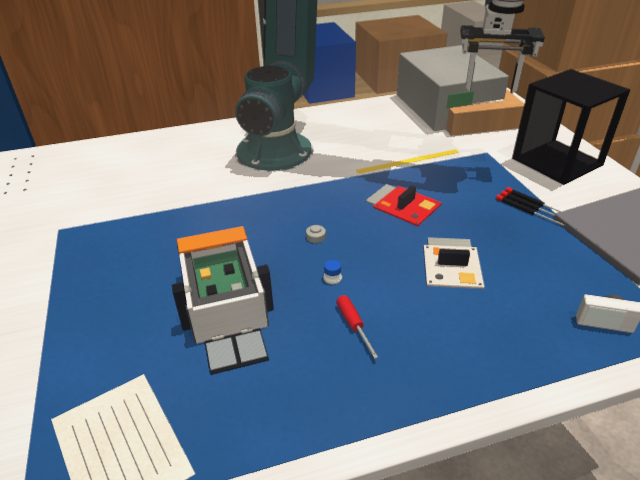

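The top view shows the white panel at about (197,205), lip towards the lower left, with its black bar at (193,201). The satellite is at (465,228), with the orange ledge at (467,274) and its +x end upwards. The wheel (328,305), jar (333,225) and screwdriver (335,145) stand between them. The scene view shows the same layout, and the red panel is a decoy.

```bash
cat > h.py <<'E'
import cv2,numpy as np
def cam(c):
    f=240/np.tan(np.radians(float(c['vfov']))/2); return f,float(c['cx']),float(c['cy']),np.array(c['extrinsics'])
def ray(c,uv):
    f,cx,cy,E=cam(c); uv=np.atleast_2d(uv).astype(float)
    d=np.c_[(uv[:,0]-cx)/f,-(uv[:,1]-cy)/f,-np.ones(len(uv))]
    return E[:3,3],d@E[:3,:3].T
def plane(c,uv,z):
    o,d=ray(c,uv); return o+d*((z-o[2])/d[:,2])[:,None]
def tri(c1,p1,c2,p2):
    o1,d1=ray(c1,p1);o2,d2=ray(c2,p2);out=[]
    for a,b in zip(d1,d2):
        s=np.linalg.lstsq(np.c_[a,-b],o2-o1,rcond=None)[0]
        out.append(np.r_[(o1+a*s[0]+o2+b*s[1])/2,np.linalg.norm(o1+a*s[0]-o2-b*s[1])])
    return np.array(out)
def proj(c,P):
    f,cx,cy,E=cam(c); q=(np.atleast_2d(P)-E[:3,3])@E[:3,:3]
    return np.c_[cx+f*q[:,0]/-q[:,2],cy-f*q[:,1]/-q[:,2]]
def depthpts(c,mask):
    v,u=np.nonzero(mask&(c['depth']>0)); o,d=ray(c,np.c_[u,v]); return o+d*c['depth'][v,u][:,None]
def blobs(m,mn=30):
    m=cv2.morphologyEx(m.astype(np.uint8),cv2.MORPH_OPEN,np.ones((2,2)))
    cs,_=cv2.findContours(m,cv2.RETR_EXTERNAL,cv2.CHAIN_APPROX_NONE)
    return sorted([c for c in cs if cv2.contourArea(c)>mn],key=cv2.contourArea)[::-1]
def hsv(c): return cv2.cvtColor(c['image'],cv2.COLOR_RGB2HSV).astype(int)
E
python3 - <<'E'
from h import *
np.set_printoptions(precision=4,suppress=True)
L=lambda n:dict(np.load(f'pics/{n}0.npz'))
T,S=L('top'),L('scene')
roi={'top':dict(pan=(145,150,245,262),sat=(400,130,525,295)),'scene':dict(pan=(415,230,495,295),sat=(165,220,280,345))}
for n,c in(('top',T),('scene',S)):
    H=hsv(c)
    def m(k,x):
        x0,y0,x1,y1=roi[n][k]; r=np.zeros(x.shape,bool); r[y0:y1,x0:x1]=1; return x&r
    og=m('sat',(H[...,0]>8)&(H[...,0]<22)&(H[...,1]>170)&(H[...,2]>120))
    b=blobs(og)[0]; print(n,'ledge',cv2.boxPoints(cv2.minAreaRect(b)).round(1).tolist(),cv2.approxPolyDP(b,4,True)[:,0].tolist())
    notblue=m('pan',~((H[...,0]>98)&(H[...,0]<120)&(H[...,1]>120)))
    b=blobs(notblue)[0]; print('panel outline',cv2.approxPolyDP(b,3,True)[:,0].tolist())
    blk=m('pan',(H[...,2]<60)); b=blobs(blk)[0]; print('bar',cv2.boxPoints(cv2.minAreaRect(b)).round(1).tolist(),cv2.approxPolyDP(b,2,True)[:,0].tolist())
    wh=m('pan',(H[...,1]<40)&(H[...,2]>205)); b=blobs(wh)[0]; print('white',cv2.approxPolyDP(b,3,True)[:,0].tolist())
    wh=m('sat',(H[...,1]<40)&(H[...,2]>205)); [print('satwhite',cv2.approxPolyDP(b,2,True)[:,0].tolist()) for b in blobs(wh)[:2]]
# upscaled crops
a=cv2.resize(T['image'][130:295,395:530],None,fx=3.5,fy=3.5,interpolation=cv2.INTER_CUBIC)
b=cv2.resize(T['image'][150:262,140:250],None,fx=3,fy=3,interpolation=cv2.INTER_CUBIC)
o=np.zeros((580,803,3),np.uint8); o[:a.shape[0],:a.shape[1]]=a; o[:b.shape[0],473:473+b.shape[1]]=b
cv2.imwrite('pics/crop1.png',o[:,:800,::-1])
E
```

```text
top ledge [[428.0, 261.0], [509.0, 261.0], [509.0, 287.0], [428.0, 287.0]] [[428, 261], [428, 286], [509, 287], [508, 262]]
panel outline [[184, 159], [156, 218], [160, 224], [154, 237], [200, 256], [206, 243], [212, 244], [239, 182]]
bar [[175.39999389648438, 197.60000610351562], [178.60000610351562, 190.39999389648438], [212.6999969482422, 205.0], [209.60000610351562, 212.3000030517578]] [[178, 192], [178, 198], [210, 211], [209, 204]]
white [[184, 160], [188, 165], [182, 164], [157, 220], [211, 243], [238, 182]]
satwhite [[428, 191], [431, 191], [432, 174], [499, 175], [499, 171], [427, 170]]
satwhite [[428, 203], [428, 260], [432, 260], [431, 203]]
scene ledge [[177.1999969482422, 239.89999389648438], [244.6999969482422, 226.89999389648438], [247.5, 241.60000610351562], [180.10000610351562, 254.60000610351562]] [[247, 239], [239, 228], [178, 242], [180, 253]]
panel outline [[428, 239], [429, 244], [424, 246], [428, 287], [485, 288], [478, 250], [472, 247], [471, 240]]
bar [[438.8999938964844, 264.8999938964844], [439.6000061035156, 249.89999389648438], [469.3999938964844, 251.39999389648438], [468.6000061035156, 266.3999938964844]] [[441, 251], [439, 264], [467, 266], [469, 252]]
white [[425, 247], [428, 284], [432, 280], [433, 284], [460, 285], [459, 272], [473, 272], [477, 275], [477, 286], [483, 283], [477, 251], [435, 246], [471, 251], [468, 268], [443, 269], [434, 266], [438, 257], [433, 255], [433, 246], [428, 250]]
satwhite [[258, 294], [197, 307], [194, 310], [252, 298]]
satwhite [[181, 255], [185, 285], [189, 286], [184, 255]]
```

View pics/crop1.png

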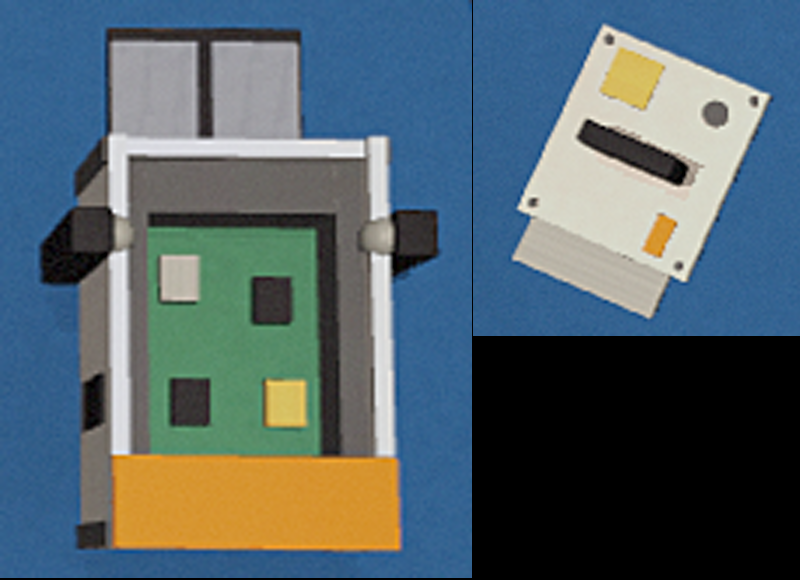

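The crop shows the satellite's ledge at the bottom, its balls at the sides and its end wall at the top. The panel has its brass square at upper left, its lip down and its bar central.

```bash
cat > m1.py <<'E'
from h import *
np.set_printoptions(precision=4,suppress=True)
L=lambda n:dict(np.load(f'pics/{n}0.npz'))
T,S=L('top'),L('scene')
print('ledge back tri',tri(T,[[428,287],[509.5,287.5]],S,[[239.5,227.5],[177.5,241.5]]))
print('panel corners tri',tri(T,[[184,158.5],[239,181.5],[212,244],[156,218.5]],S,[[485,288],[428,287],[424,246],[478,250]]))
print('bar top tri',tri(T,[[177,194.],[211,208]],S,[[469,251],[440,250.5]]))
# satellite from top: ledge quad at z=.092
q=plane(T,[[428,260.8],[428,287],[509.5,287.5],[508.8,261.5]],.092); print('ledge quad',q)
w=plane(T,[[426.5,169.5],[507.,169.5]],.088); print('far wall corners z.088',w)
print('ball tips',plane(T,[[433,198],[497,198]],.084))
p=plane(T,[[184,158.5],[239,181.5],[212,244],[156,218.5]],.005); print('plate',p,'ctr',p.mean(0),[np.linalg.norm(p[i]-p[i-1]) for i in range(4)])
ps=plane(S,[[485,288],[428,287],[424,246],[478,250]],.005); print('plate scene',ps.mean(0))
for c,r in((T,(185,198,203,204)),(T,(440,265,500,283)),(T,(200,170,225,180))):
    m=np.zeros((480,640),bool); m[r[1]:r[3],r[0]:r[2]]=1; P=depthpts(c,m); print('depth',P.mean(0),np.median(P[:,2]))
for a,b in((p[0],p[3]),(p[1],p[2])): print('panel yaw',np.degrees(np.arctan2(*(a-b)[1::-1])))
for a,b in((p[0],p[1]),(p[3],p[2])): print('panel yaw from y',np.degrees(np.arctan2(*(a-b)[1::-1]))-90)
print('sat yaw y',np.degrees(np.arctan2(*(q[1]-q[2])[1::-1]))-90,np.degrees(np.arctan2(*(q[0]-q[3])[1::-1]))-90,np.degrees(np.arctan2(*(w[0]-w[1])[1::-1]))-90)
E
python3 m1.py
```

```text
ledge back tri [[ 0.4417 -0.1637  0.0902  0.0039]
 [ 0.4434 -0.2899  0.0881  0.0043]]
panel corners tri [[0.6705 0.2641 0.0044 0.0055]
 [0.6296 0.1631 0.0002 0.0043]
 [0.5154 0.2079 0.0045 0.0057]
 [0.5608 0.3116 0.0018 0.007 ]]
bar top tri [[0.5984 0.2632 0.0415 0.0052]
 [0.5761 0.2071 0.0392 0.0117]]
ledge quad [[ 0.4839 -0.1618  0.092 ]
 [ 0.4422 -0.1614  0.092 ]
 [ 0.4429 -0.2909  0.092 ]
 [ 0.4843 -0.2908  0.092 ]]
far wall corners z.088 [[ 0.6339 -0.1615  0.088 ]
 [ 0.6352 -0.2931  0.088 ]]
ball tips [[ 0.5874 -0.1724  0.084 ]
 [ 0.5884 -0.2769  0.084 ]]
plate [[0.6692 0.2612 0.005 ]
 [0.6278 0.1603 0.005 ]
 [0.5144 0.2051 0.005 ]
 [0.5591 0.3071 0.005 ]] ctr [0.5926 0.2334 0.005 ] [np.float64(0.11925505536911447), np.float64(0.10911458568685363), np.float64(0.12195686037469909), np.float64(0.11135058051784386)]
plate scene [0.5964 0.2383 0.005 ]
depth [0.5871 0.2327 0.0369] 0.04024106929993565
depth [ 0.4643 -0.2272  0.0943] 0.09437678815283335
depth [0.6401 0.2092 0.0057] 0.006104499233423821
panel yaw -22.604469371421892
panel yaw -21.561673455151862
panel yaw from y -22.26047407589388
panel yaw from y -23.647270139706507
sat yaw y 0.33247446242081935 0.15733107880997466 0.5545579072584701
```

```bash
cat > g.py <<'E'
# usage: g.py cx cy cz cyaw  tx ty tz tyaw   (commanded pose now -> target; yaw = world angle of tool y, deg)
import sys,numpy as np
a=list(map(float,sys.argv[1:])); c,t=np.array(a[:4]),np.array(a[4:])
y=np.radians(c[3]); Y=np.array([np.cos(y),np.sin(y),0]); Z=np.array([0,0,-1.]); X=np.cross(Y,Z)
d=(t-c)[:3]*100; print('shift cm',np.round([d@X,d@Y,d@Z],2),'turn',c[3]-t[3])
E
python3 g.py .247 .492 .206 63.37 .588 .2345 .12 67.5; python3 g.py .247 .492 .206 63.37 .588 .2345 .014 67.5
```

```text
shift cm [-42.02  -7.73   8.6 ] turn -4.130000000000003
shift cm [-42.02  -7.73  19.2 ] turn -4.130000000000003
```

```bash
python3 -m inch '[[[-2,-0.4,0],0],[[-6,-1.2,1],-1],[[-11,-2,2],-2],[[-16,-3,3],-3],[[-21,-4,4],-4.1],[[-26,-5,5],-4.1],[[-31,-6,6],-4.1],[[-36,-7,7],-4.1],[[-40,-7.4,8],-4.1],[[-42,-7.7,8.6],-4.1],[[-42,-7.7,8.6],-4.1],[[-42,-7.7,8.6],-4.1]]' 0
python3 - <<'E'
from h import *
from workcell import camera,readout
c=camera('top'); s=camera('scene'); np.savez('pics/top1.npz',**c)
a=cv2.resize(c['image'][130:280,120:270],None,fx=2.6,fy=2.6)
b=cv2.resize(s['image'][180:330,380:530],None,fx=2.6,fy=2.6)
cv2.imwrite('pics/hov.png',np.hstack([a,b])[...,::-1]); print(readout.observe()['joint_positions'])
E
```

```text
time_s: 1.6
ee_pos: [0.5867, 0.2354, 0.12]
tool_rot: [-0.0, 0.195, 0.981, 0.0]
wrist_force: [0.1, 0.5, 0.5]
opening: 0.999
finger_force: 0.0
[ 2.92284193e-01  2.97784686e-01  1.29324891e+00  4.38733149e-04
  1.54948989e+00 -8.87194362e-01]
```

View pics/hov.png

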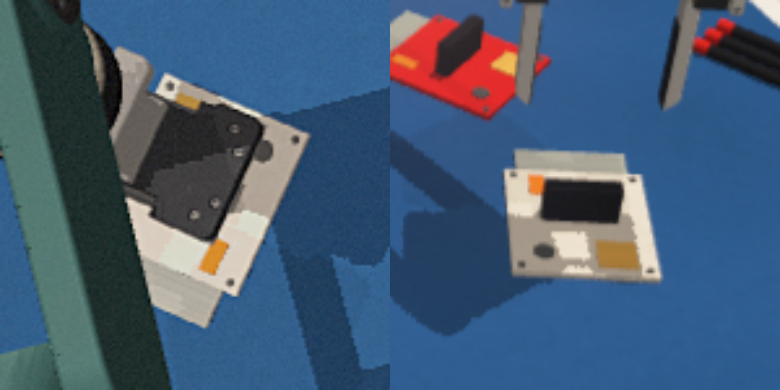

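The left half shows the gripper over the panel with its finger line along the bar. In the right half, the fingers at (525,100) and (680,105) straddle the bar at (582,200). I'll descend next.

```bash
python3 -m inch '[[[0,0,2],0],[[0,0,5],0],[[0,0,8],0],[[0,0,9.6],0],[[0,0,10.3],0],[[0,0,10.5],0],[[0,0,10.5],0]]' 0
python3 -m inch '[[[0,0,0],0],[[0,0,0],0],[[0,0,0],0],[[0,0,0],0],[[0,0,0],0],[[0,0,0],0]]' 1 6
```

```text
time_s: 2.58
ee_pos: [0.5882, 0.2349, 0.0157]
tool_rot: [0.001, 0.195, 0.981, 0.001]
wrist_force: [-0.1, 0.2, -0.7]
opening: 0.998
finger_force: 0.0
time_s: 3.32
ee_pos: [0.5878, 0.2351, 0.0147]
tool_rot: [0.0, 0.195, 0.981, 0.001]
wrist_force: [1.6, 1.7, -0.4]
opening: 0.639
finger_force: 6.0
```

```bash
python3 -m inch '[[[0,0,-0.3],0],[[0,0,-0.7],0],[[0,0,-1.2],0],[[0,0,-2],0],[[0,0,-3],0],[[0,0,-4],0],[[0,0,-5],0],[[0,0,-6],0],[[0,0,-6],0]]' - 6
python3 - <<'E'
from h import *
from workcell import camera,readout
s=camera('scene'); np.savez('pics/sc2.npz',**s)
cv2.imwrite('pics/lift.png',cv2.resize(s['image'][140:320,370:550],None,fx=3,fy=3)[...,::-1])
E
```

```text
time_s: 4.45
ee_pos: [0.5884, 0.2349, 0.0761]
tool_rot: [0.001, 0.195, 0.981, 0.001]
wrist_force: [0.2, -0.2, -3.5]
opening: 0.636
finger_force: 6.0
```

View pics/lift.png

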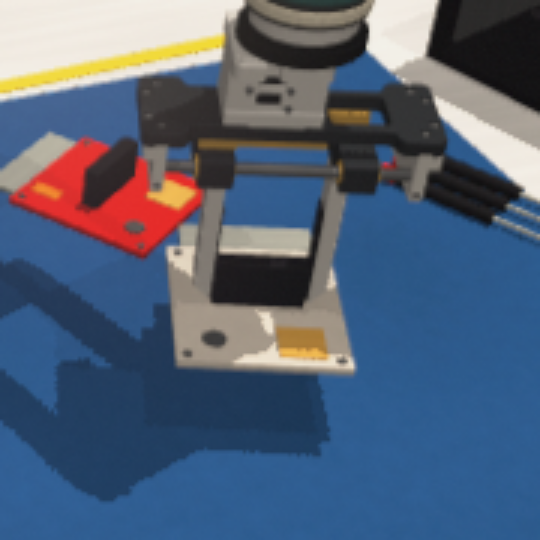

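The panel is held at the bar's ends and clear of the mat. Its plate is around (260,310) in the crop. I'll measure its tilt from depth.

```bash
cat > tilt.py <<'E'
from h import *
from workcell import camera
import sys
np.set_printoptions(precision=4,suppress=True)
# plate plane from depth: bright or brass points near grip point (gx,gy,gz) world, yaw of panel x
def tilt(s,gx,gy,gz,yaw,verbose=1):
    P=depthpts(s,np.ones((480,640),bool)); y=np.radians(yaw)
    X=np.array([np.cos(y),np.sin(y)]);Y=np.array([-X[1],X[0]])
    q=np.c_[(P[:,:2]-[gx,gy])@X,(P[:,:2]-[gx,gy])@Y,P[:,2]-gz]
    k=(q[:,0]>.015)&(q[:,0]<.06)&(abs(q[:,1])<.05)&(q[:,2]<.015)&(q[:,2]>-.045)
    q=q[k]; 
    for _ in range(3):
        A=np.c_[q[:,:2],np.ones(len(q))]; c=np.linalg.lstsq(A,q[:,2],rcond=None)[0]; r=q[:,2]-A@c; q=q[abs(r)<max(.002,2*r.std())]
    return np.degrees(np.arctan(c[:2])),c[2],len(q),r.std()
if __name__=='__main__':
    print(tilt(camera('scene'),*map(float,sys.argv[1:])))
E
python3 tilt.py .588 .235 .0945 -22.5
```

```text
(array([0.1473, 0.2306]), np.float64(-0.023725182265574667), 705, np.float64(0.0010303948734752164))
```

```bash
python3 g.py .588 .2345 .075 67.5 .3925 -.2274 .125 90.35
```

```text
shift cm [  0.39 -50.16  -5.  ] turn -22.849999999999994
```

```bash
python3 -m inch '[[[0,0,-2],0],[[0,-1,-4],0],[[0,-3,-5],-1],[[0,-6,-5],-3],[[0,-10,-5],-5],[[0,-14,-5],-8],[[0,-18,-5],-10],[[0.1,-22.5,-5],-12],[[0.2,-27,-5],-15],[[0.3,-31.5,-5],-18],[[0.4,-36,-5],-20],[[0.4,-40,-5],-22],[[0.4,-43.5,-5],-22.8],[[0.4,-46.5,-5],-22.8],[[0.4,-48.8,-5],-22.8],[[0.4,-50.16,-5],-22.8],[[0.4,-50.16,-5],-22.8],[[0.4,-50.16,-5],-22.8]]' - 15
python3 - <<'E'
from h import *
from workcell import camera,readout
s=camera('scene'); np.savez('pics/sc3.npz',**s); t=camera('top'); np.savez('pics/top3.npz',**t)
a=cv2.resize(s['image'][120:320,120:320],None,fx=2,fy=2); b=cv2.resize(t['image'][160:360,400:600],None,fx=2,fy=2)
cv2.imwrite('pics/v3.png',np.hstack([a,b])[...,::-1])
from tilt import tilt
print(tilt(s,.3925,-.2274,.1438,.35),tilt(t,.3925,-.2274,.1438,.35))
E
```

```text
time_s: 6.8
ee_pos: [0.3918, -0.2266, 0.1249]
tool_rot: [0.0, -0.003, 1.0, 0.0]
wrist_force: [-0.2, 0.6, -3.4]
opening: 0.635
finger_force: 15.0
(array([0.2579, 0.2984]), np.float64(-0.024065330527887674), 640, np.float64(0.0009865947848117004)) (array([-0.7683,  0.1745]), np.float64(-0.025565604467272518), 1259, np.float64(0.0012087045110455632))
```

View pics/v3.png

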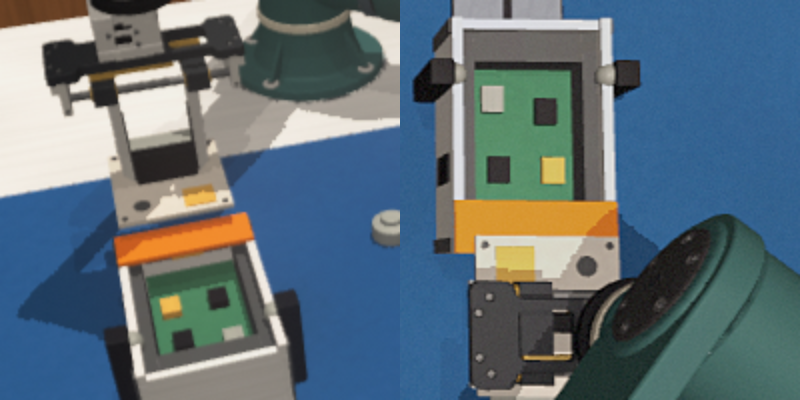

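The left half shows the panel held level just behind the orange ledge. In the right half, its front edge overlaps the ledge at image row about 278 of the full picture, columns 438 to 510. I'll measure the lateral offset and yaw in this view.

```bash
cat > lat.py <<'E'
from h import *
np.set_printoptions(precision=4,suppress=True)
def subedges(t,rows,lo,hi,ch=2):
    # left/right bright-to-dark transitions in blueness (R channel): columns where R crosses midpoint
    out=[]
    R=t['image'][...,0].astype(float)
    for r in rows:
        x=R[r,lo:hi]; th=(x.max()*0+110)
        k=np.nonzero(x>th)[0]; a,b=k[0],k[-1]
        fa=a-(x[a]-th)/(x[a]-x[a-1]); fb=b+(x[b]-th)/(x[b]-x[b+1]); out.append((r,lo+fa,lo+fb))
    return np.array(out)
if __name__=='__main__':
    T=dict(np.load('pics/top3.npz')); T0=dict(np.load('pics/top0.npz'))
    e=subedges(T0,range(263,285),415,525); P=[plane(T0,e[:,[i,0]],.092) for i in(1,2)]
    print('ledge y edges',P[0][:,1].mean(),P[1][:,1].mean(),'mid',(P[0][:,1].mean()+P[1][:,1].mean())/2,'slope',[np.degrees(np.polyfit(p[:,0],p[:,1],1)[0]) for p in P])
    # side wall outer edges at z=.088 (right wall, top view) 
    e=subedges(T0,list(range(174,188))+list(range(206,256)),505-20,525); p=plane(T0,e[:,[2,0]],.088); print('right wall',p[:,1].mean(),np.degrees(np.polyfit(p[:,0],p[:,1],1)[0]),p[[0,-1]])
    e=subedges(T,range(287,298),425,525); print(e[::3])
    P=[plane(T,e[:,[i,0]],.115) for i in(1,2)]; print('panel y edges',P[0][:,1].mean(),P[1][:,1].mean(),'x',P[0][:,0].mean(),[np.degrees(np.polyfit(p[:,0],p[:,1],1)[0]) for p in P])
    # front edge: row crossing blueness orange->white
    B=T['image'][...,2].astype(float); rows=[]
    for c in range(445,506,4):
        x=B[268:290,c]; k=np.nonzero(x>110)[0][0]; rows.append((c,268+k-(x[k]-110)/(x[k]-x[k-1])))
    rows=np.array(rows); p=plane(T,rows,.115); f=np.polyfit(p[:,1],p[:,0],1); print('front x',p[:,0].mean(),'yaw',-np.degrees(f[0]),rows[::4])
    B=hsv(T0); rows=[]
    S0=T0['image'][...,0].astype(float)
    for c in range(432,506,4):
        x=S0[280:294,c]; k=np.nonzero(x<130)[0][0]; rows.append((c,280+k-(130-x[k])/(x[k-1]-x[k])))
    p=plane(T0,np.array(rows),.092); f=np.polyfit(p[:,1],p[:,0],1); print('ledge back x',p[:,0].mean(),'yaw',-np.degrees(f[0]))
E
python3 lat.py
```

```text
ledge y edges -0.14916750361965378 -0.29065373336823186 mid -0.21991061849394283 slope [np.float64(25.209052593177574), np.float64(0.46970760145445534)]
right wall -0.2905775547509788 0.009036333037718563 [[ 0.6277 -0.2909  0.088 ]
 [ 0.495  -0.2907  0.088 ]]
[[287.     437.0442 509.1744]
 [290.     437.2568 509.4634]
 [293.     437.3313 509.4651]
 [296.     437.4248 509.439 ]]
panel y edges -0.17148693058793765 -0.2827568844510793 x 0.43442784179811694 [np.float64(1.1315911892558825), np.float64(0.06895236866227128)]
front x 0.45762069973225267 yaw -0.07178336812867135 [[445.     277.1957]
 [461.     277.1716]
 [477.     277.3689]
 [493.     277.5644]]
ledge back x 0.4436037723156331 yaw 0.2341402226241481
```

```bash
python3 -m inch '[[[0,0,0.6],0],[[0,0,1.3],0],[[0,0,1.6],0],[[0,0,1.8],0],[[0,0,2.0],0],[[0,0,2.2],0],[[0,0,2.4],0]]' - 6
python3 -m inch '[[[0,0,0.2],0],[[0,0,0.35],0],[[0,0,0.35],0]]'
python3 tilt.py .3925 -.2274 .115 .35
```

```text
time_s: 7.78
ee_pos: [0.3915, -0.2274, 0.1006]
tool_rot: [0.0, -0.002, 1.0, -0.0]
wrist_force: [-1.1, 0.6, -1.6]
opening: 0.637
finger_force: 6.0
time_s: 8.15
ee_pos: [0.3916, -0.2272, 0.0967]
tool_rot: [0.0, -0.002, 1.0, 0.0]
wrist_force: [0.2, -0.6, -2.9]
opening: 0.64
finger_force: 6.0
(array([12.3553,  0.302 ]), np.float64(-0.024304274524342154), 465, np.float64(0.0007949600501232746))
```

```bash
python3 -m inch '[[[0,0,0],0],[[0,0,-1],0],[[0,0,-3],0],[[-0.5,0,-4.6],0],[[-2.5,0,-4.9],0],[[-6,0,-4.9],0],[[-10,0.1,-4.9],0],[[-13.5,0.1,-4.9],0],[[-16,0.1,-4.9],0],[[-17.2,0.1,-4.9],0],[[-17.4,0.1,-4.9],0],[[-17.4,0.1,-4.9],0]]' - 18
python3 - <<'E'
from h import *
from workcell import camera,readout
s=camera('scene'); np.savez('pics/sc4.npz',**s); t=camera('top'); np.savez('pics/top4.npz',**t)
a=cv2.resize(s['image'][120:320,120:320],None,fx=2,fy=2); b=cv2.resize(t['image'][130:330,380:580],None,fx=2,fy=2)
cv2.imwrite('pics/v4.png',np.hstack([a,b])[...,::-1])
from tilt import tilt
print(tilt(s,.566,-.2263,.165,.3),tilt(t,.566,-.2263,.165,.3))
E
```

```text
time_s: 9.7
ee_pos: [0.565, -0.2254, 0.1461]
tool_rot: [-0.0, -0.002, 1.0, 0.0]
wrist_force: [-0.6, 0.5, -3.9]
opening: 0.639
finger_force: 18.0
(array([12.2173,  0.2492]), np.float64(-0.024947072171089726), 773, np.float64(0.000785471329676179)) (array([12.2294,  0.0562]), np.float64(-0.027607794801701002), 163, np.float64(0.001154351109565138))
```

View pics/v4.png

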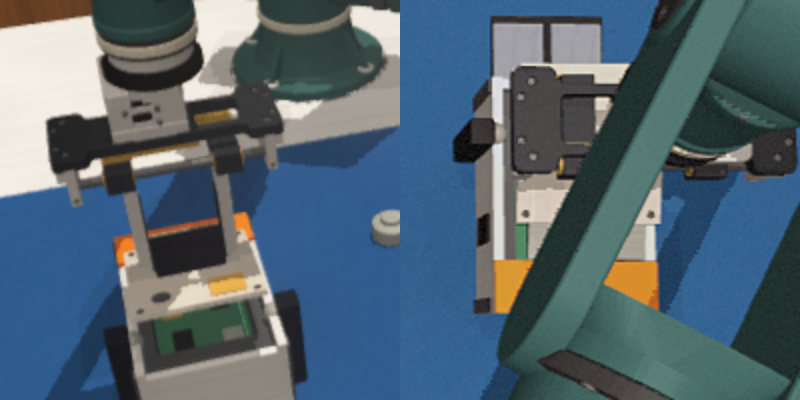

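The tilted panel hangs over the bay: the lip's end is visible at about (590,258) in the right crop, just above the orange ledge, and the panel's front edge is at (230,300) in the left crop. I'll measure the lip end and sides.

```bash
python3 - <<'E'
from h import *
np.set_printoptions(precision=4,suppress=True)
T=dict(np.load('pics/top4.npz'))
S=hsv(T)[...,1]
for c in(470,478,486,494): print(c,S[250:268,c])
R=T['image'][...,0]; print('row 250 R',R[250,425:440],R[250,482:512]); print('row 238',R[238,432:446], R[238,498:512]); print('row 252 H', T['image'][252,484:512].tolist())
for z in(.113,.117): print(plane(T,[[480,259]],z))
print(plane(T,[[480,261]],.092))
print('col at row 238 z~.125', plane(T,[[509,238]],.125),plane(T,[[437,238]],.125))
E
```

```text
470 [84 94 88 85 73 76 75 73 73 73 73 72 74 73 77 65 75 67]
478 [74 69 72 73 73 74 70 77 74 73 75 73 74 76 78 79 78 72]
486 [ 75  84  80  71  78  73  73  86  87  91 123 114 143 184 211 211 208 204]
494 [ 27  26  29  29  26  24  27  23  21   9 161 210 207 207 208 199 208 201]
row 250 R [108 135 217 222 219 224 207 133  93 102 105 105  92  87  83] [ 88  88  87  84  87  93  82  85  79  63 108 163 169 166 167 164 165 169
 165 163 187 217 219 220 232 165  57  45  48  51]
row 238 [134  93 102 102  98  92 189 219 228 192 130 104 187 220] [ 91 214 219 214 219 166 106  90  98 181 215 206 109  39]
row 252 H [[86, 124, 118], [88, 125, 119], [85, 124, 116], [86, 123, 117], [87, 125, 119], [77, 120, 111], [49, 93, 90], [112, 120, 109], [167, 160, 149], [173, 167, 155], [170, 165, 151], [171, 165, 151], [171, 165, 151], [171, 164, 152], [169, 165, 154], [168, 163, 150], [168, 162, 150], [166, 161, 149], [188, 185, 176], [217, 217, 209], [219, 218, 212], [219, 217, 209], [231, 227, 215], [162, 169, 176], [52, 97, 138], [42, 90, 139], [56, 101, 148], [35, 72, 106]]
[[ 0.4865 -0.239   0.113 ]]
[[ 0.4862 -0.2379  0.117 ]]
[[ 0.4846 -0.2449  0.092 ]]
col at row 238 z~.125 [[ 0.5187 -0.2809  0.125 ]] [[ 0.5175 -0.1699  0.125 ]]
```

```bash
python3 -m inch '[[[-0.3,0,0.3],0],[[-0.3,0,1],0],[[-0.3,0,1.8],0],[[-0.3,0,2.5],0],[[-0.3,0,2.9],0],[[-0.3,0,3.1],0],[[-0.3,0,3.1],0]]'
python3 -m inch '[[[0,0,0.2],0],[[0,0,0.45],0],[[0,0,0.7],0],[[0,0,0.7],0]]'
```

```text
time_s: 10.68
ee_pos: [0.5686, -0.2254, 0.115]
tool_rot: [0.0, -0.002, 1.0, 0.0]
wrist_force: [0.1, -0.7, -3.7]
opening: 0.633
finger_force: 18.0
time_s: 11.18
ee_pos: [0.5683, -0.2253, 0.1075]
tool_rot: [-0.0, -0.002, 1.0, 0.0]
wrist_force: [-1.2, -0.0, -3.3]
opening: 0.638
finger_force: 18.0
```

```bash
python3 -m inch '[[[0.2,0,0],0],[[0.5,0,0],0],[[0.9,0,0],0],[[1.2,0,0],0],[[1.5,0,0],0],[[1.5,0,0],0]]'
for i in 1; do python3 -m inch '[[[0.1,0,0],0],[[0.2,0,0],0],[[0.2,0,0],0]]'; done
```

```text
time_s: 11.92
ee_pos: [0.5535, -0.2255, 0.1081]
tool_rot: [0.0, -0.002, 1.0, 0.0]
wrist_force: [0.3, 0.5, -4.1]
opening: 0.638
finger_force: 18.0
time_s: 12.3
ee_pos: [0.5526, -0.2255, 0.1084]
tool_rot: [0.001, -0.002, 1.0, -0.0]
wrist_force: [4.1, -0.4, -3.4]
opening: 0.637
finger_force: 18.0
```

```bash
python3 -m inch '[[[0,0,0],0]]'; python3 -m inch '[[[-0.1,0,0],0],[[-0.1,0,0],0]]';python3 -m inch '[[[0.05,0,0],0],[[0.05,0,0],0]]'
python3 - <<'E'
from h import *
from workcell import camera,readout
s=camera('scene'); t=camera('top'); np.savez('pics/top5.npz',**t); np.savez('pics/sc5.npz',**s)
a=cv2.resize(s['image'][200:320,160:280],None,fx=3.3,fy=3.3); b=cv2.resize(t['image'][170:290,410:530],None,fx=3.3,fy=3.3)
cv2.imwrite('pics/v5.png',np.hstack([a,b])[...,::-1])
from tilt import tilt
print(tilt(s,.5526,-.2255,.127,.3))
E
```

```text
time_s: 12.42
ee_pos: [0.5525, -0.2255, 0.1084]
tool_rot: [0.001, -0.002, 1.0, -0.0]
wrist_force: [4.4, 0.3, -3.1]
opening: 0.64
finger_force: 18.0
time_s: 12.68
ee_pos: [0.5527, -0.2255, 0.1081]
tool_rot: [0.0, -0.002, 1.0, -0.0]
wrist_force: [4.1, -0.3, -2.6]
opening: 0.635
finger_force: 18.0
time_s: 12.92
ee_pos: [0.5526, -0.2255, 0.1083]
tool_rot: [0.001, -0.002, 1.0, -0.0]
wrist_force: [5.5, -0.5, -3.2]
opening: 0.637
finger_force: 18.0
(array([12.4717,  0.2468]), np.float64(-0.025004669374763314), 724, np.float64(0.0008303712742415553))
```

View pics/v5.png

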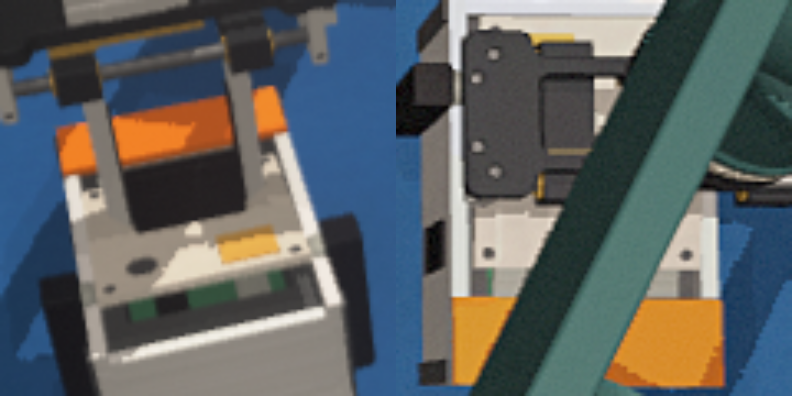

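The right crop shows the plate's rear edge at y=268 and the ledge's edge at y=297. About 14 mm of the 28 mm lip is visible, so roughly 13 mm is hooked under, which puts the stop in its stated range. I'll ease off and check how the force responds.

```bash
python3 -m inch '[[[-0.1,0,0],0],[[-0.1,0,0],0]]';python3 -m inch '[[[-0.1,0,0],0],[[-0.1,0,0],0]]'; python3 -m inch '[[[-0.1,0,0],0],[[-0.1,0,0],0]]'
```

```text
time_s: 13.28
ee_pos: [0.5528, -0.2255, 0.1079]
tool_rot: [-0.0, -0.002, 1.0, 0.0]
wrist_force: [3.4, 0.2, -2.6]
opening: 0.64
finger_force: 18.0
time_s: 13.52
ee_pos: [0.553, -0.2254, 0.1072]
tool_rot: [-0.001, -0.002, 1.0, 0.0]
wrist_force: [1.2, -0.4, -2.7]
opening: 0.639
finger_force: 18.0
time_s: 13.78
ee_pos: [0.5546, -0.2253, 0.1074]
tool_rot: [-0.001, -0.002, 1.0, 0.0]
wrist_force: [0.1, -0.4, -3.7]
opening: 0.638
finger_force: 18.0
```

```bash
python3 -m inch '[[[0.1,0,0.05],0],[[0.2,0,0.13],0],[[0.2,0,0.13],0]]' - 10
python3 -m inch '[[[-0.05,0,0.1],0],[[-0.1,0,0.2],0],[[-0.15,0,0.3],0],[[-0.2,0,0.4],0],[[-0.2,0,0.4],0]]'
python3 tilt.py .557 -.2255 .122 .3
```

```text
time_s: 14.15
ee_pos: [0.5532, -0.2254, 0.107]
tool_rot: [0.0, -0.002, 1.0, -0.0]
wrist_force: [0.2, 0.9, -2.9]
opening: 0.639
finger_force: 10.0
time_s: 14.78
ee_pos: [0.5553, -0.2254, 0.1026]
tool_rot: [0.0, -0.002, 1.0, 0.0]
wrist_force: [1.4, 0.0, -2.2]
opening: 0.637
finger_force: 10.0
(array([-15.953,   0.545]), np.float64(-0.013697003259373482), 1169, np.float64(0.010049088670300943))
```

```bash
sed -i 's/k=(q.*/k=(q[:,0]>.015)\&(q[:,0]<.055)\&(abs(q[:,1])<.045)\&(q[:,2]<-.005)\&(q[:,2]>-.034)/' tilt.py; python3 tilt.py .5553 -.2255 .1214 .3
python3 -m inch '[[[-0.05,0,0.1],0],[[-0.1,0,0.2],0],[[-0.15,0,0.3],0],[[-0.2,0,0.4],0],[[-0.2,0,0.4],0]]'
python3 tilt.py .5573 -.2255 .117 .3
```

```text
(array([9.115 , 0.2468]), np.float64(-0.024842906630502388), 624, np.float64(0.0008447208166315099))
time_s: 15.5
ee_pos: [0.5571, -0.2253, 0.0991]
tool_rot: [0.0, -0.002, 1.0, 0.0]
wrist_force: [-1.6, 3.8, 4.4]
opening: 0.636
finger_force: 10.0
(array([6.9026, 0.1766]), np.float64(-0.0238154578150656), 663, np.float64(0.0008658711207289205))
```

```bash
python3 -m inch '[[[0,0.05,0],0],[[0,0.1,0],0],[[0,0.1,0],0]]'
python3 - <<'E'
from h import *
from workcell import camera
s=camera('scene'); np.savez('pics/sc6.npz',**s); t=camera('top'); np.savez('pics/top6.npz',**t)
a=cv2.resize(s['image'][220:320,170:280],None,fx=3.6,fy=3.6,interpolation=cv2.INTER_CUBIC); b=cv2.resize(t['image'][165:265,410:520],None,fx=3.6,fy=3.6,interpolation=cv2.INTER_CUBIC)
cv2.imwrite('pics/v6.png',np.hstack([a,b])[...,::-1])
E
```

```text
time_s: 15.92
ee_pos: [0.5572, -0.225, 0.099]
tool_rot: [0.0, -0.002, 1.0, -0.001]
wrist_force: [-2.0, 0.4, 4.6]
opening: 0.639
finger_force: 10.0
```

View pics/v6.png

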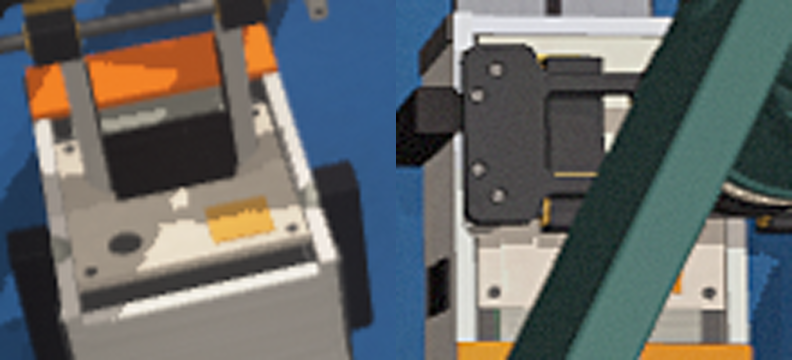

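The left crop shows the panel inside both side walls, its front still above the end wall at (200,300) and its edges on the balls. In the right crop the lip is under the ledge. I'll continue the swing along the arc.

```bash
python3 -m inch '[[[0.1,0,0],0],[[0.1,0,0],0]]'
python3 -m inch '[[[-0.05,0,0.1],0],[[-0.1,0,0.2],0],[[-0.1,0,0.2],0]]'
python3 tilt.py .5578 -.225 .115 .3
```

```text
time_s: 16.27
ee_pos: [0.557, -0.2248, 0.0989]
tool_rot: [0.001, -0.002, 1.0, -0.0]
wrist_force: [2.6, -1.4, 3.5]
opening: 0.637
finger_force: 10.0
time_s: 16.65
ee_pos: [0.5575, -0.2245, 0.0968]
tool_rot: [0.001, -0.002, 1.0, -0.0]
wrist_force: [1.4, -0.9, 3.5]
opening: 0.638
finger_force: 10.0
(array([5.7757, 0.0723]), np.float64(-0.0242763645795161), 667, np.float64(0.0009207353204447093))
```

```bash
python3 -m inch '[[[-0.06,0,0.1],0],[[-0.11,0,0.2],0],[[-0.11,0,0.2],0]]'
python3 -m inch '[[[-0.05,0,0.1],0],[[-0.1,0,0.2],0],[[-0.1,0,0.2],0]]'
python3 tilt.py .5595 -.225 .111 .3
```

```text
time_s: 17.08
ee_pos: [0.5583, -0.2244, 0.0943]
tool_rot: [0.0, -0.002, 1.0, 0.0]
wrist_force: [2.8, -0.6, 3.2]
opening: 0.64
finger_force: 10.0
time_s: 17.45
ee_pos: [0.559, -0.2244, 0.0918]
tool_rot: [-0.0, -0.002, 1.0, 0.0]
wrist_force: [2.3, -1.1, 1.2]
opening: 0.637
finger_force: 10.0
(array([2.2985, 0.3591]), np.float64(-0.025012049670303214), 698, np.float64(0.000914183712515161))
```

```bash
python3 -m inch '[[[-0.06,0,0.1],0],[[-0.12,0,0.2],0],[[-0.12,0,0.2],0]]'
python3 -m inch '[[[-0.04,0,0.1],0],[[-0.06,0,0.2],0],[[-0.06,0,0.2],0]]'
python3 tilt.py .561 -.225 .108 .3
```

```text
time_s: 17.88
ee_pos: [0.5597, -0.2244, 0.0901]
tool_rot: [-0.001, -0.002, 1.0, 0.0]
wrist_force: [-0.6, -2.0, 0.4]
opening: 0.64
finger_force: 10.0
time_s: 18.25
ee_pos: [0.5597, -0.2245, 0.0901]
tool_rot: [-0.001, -0.002, 1.0, 0.0]
wrist_force: [-5.0, -1.2, 6.9]
opening: 0.638
finger_force: 10.0
(array([0.9136, 0.4389]), np.float64(-0.023717958873005013), 729, np.float64(0.001054242697696215))
```

```bash
python3 -m inch '[[[0.15,0,0],0],[[0.25,0,0],0],[[0.25,0,0],0]]'
python3 -m inch '[[[0,0,0.1],0],[[0,0,0.1],0]]'
python3 tilt.py .5597 -.225 .108 .3
```

```text
time_s: 18.68
ee_pos: [0.5597, -0.2245, 0.0901]
tool_rot: [0.002, -0.002, 1.0, -0.0]
wrist_force: [1.2, -1.0, 6.0]
opening: 0.637
finger_force: 10.0
time_s: 18.92
ee_pos: [0.5597, -0.2245, 0.09]
tool_rot: [0.002, -0.002, 1.0, -0.0]
wrist_force: [0.2, -0.7, 9.7]
opening: 0.637
finger_force: 10.0
(array([0.546 , 0.2948]), np.float64(-0.02346742364245648), 727, np.float64(0.0009560898080368081))
```

```bash
python3 -m inch '[[[0,0,-0.1],0],[[0,0,-0.25],0],[[0,0,-0.25],0]]'
python3 -m inch '[[[0.1,0,0],0],[[0.15,0,0],0],[[0.15,0,0],0]]'
python3 -m inch '[[[0.05,0,0],0],[[0.1,0,0],0],[[0.1,0,0],0]]'
python3 tilt.py .5597 -.225 .108 .3
```

```text
time_s: 19.35
ee_pos: [0.5597, -0.2245, 0.09]
tool_rot: [0.001, -0.002, 1.0, -0.0]
wrist_force: [5.4, -1.4, 0.9]
opening: 0.638
finger_force: 10.0
time_s: 19.73
ee_pos: [0.5593, -0.2245, 0.09]
tool_rot: [0.003, -0.002, 1.0, -0.0]
wrist_force: [7.9, -1.5, -0.3]
opening: 0.641
finger_force: 10.0
time_s: 20.1
ee_pos: [0.559, -0.2246, 0.0901]
tool_rot: [0.003, -0.002, 1.0, -0.0]
wrist_force: [9.1, -2.4, -1.6]
opening: 0.639
finger_force: 10.0
(array([0.7629, 0.2509]), np.float64(-0.023577346177884026), 723, np.float64(0.0009772170047438965))
```

```bash
python3 -m inch '[[[-0.15,0,0],0],[[-0.3,0,0],0],[[-0.3,0,0],0]]'
python3 -m inch '[[[-0.1,0,0],0],[[-0.15,0,0],0],[[-0.15,0,0],0]]'
```

```text
time_s: 20.52
ee_pos: [0.559, -0.2246, 0.09]
tool_rot: [-0.0, -0.002, 1.0, -0.0]
wrist_force: [2.7, -1.5, 1.9]
opening: 0.639
finger_force: 10.0
time_s: 20.9
ee_pos: [0.5591, -0.2246, 0.09]
tool_rot: [-0.001, -0.002, 1.0, 0.0]
wrist_force: [-3.4, -3.6, 4.4]
opening: 0.64
finger_force: 10.0
```

```bash
python3 -m inch '[[[0.1,0,0],0],[[0.15,0,0],0]]'; python3 - <<'E'
from h import *
from workcell import camera
np.set_printoptions(precision=2,suppress=True)
ts=[camera('top') for _ in range(3)]; t=dict(ts[0]); t['image']=np.mean([x['image'] for x in ts],0)
np.savez('pics/top7.npz',**t)
for n in('top5','top6','top7'):
    T=dict(np.load(f'pics/{n}.npz')); G=T['image'].astype(float)
    for cols in((435,440),(492,505)):
        print(n,cols,'R',G[236:266,cols[0]:cols[1],0].mean(1).round(0).astype(int).tolist(),'B',G[252:266,cols[0]:cols[1],2].mean(1).round(0).astype(int).tolist())
E
```

```text
time_s: 21.15
ee_pos: [0.5592, -0.2246, 0.09]
tool_rot: [0.0, -0.002, 1.0, -0.0]
wrist_force: [-0.2, -3.1, 2.4]
opening: 0.64
finger_force: 10.0
top5 (435, 440) R [222, 214, 214, 215, 216, 214, 215, 217, 220, 153, 124, 133, 190, 224, 224, 124, 91, 97, 99, 103, 106, 104, 97, 122, 233, 220, 217, 217, 217, 217] B [93, 95, 94, 98, 100, 100, 103, 106, 35, 45, 45, 48, 49, 50]
top5 (492, 505) R [164, 168, 175, 178, 184, 188, 192, 198, 205, 207, 183, 174, 190, 215, 215, 194, 137, 145, 146, 142, 143, 144, 142, 138, 147, 228, 219, 217, 217, 216] B [128, 134, 134, 131, 131, 132, 133, 137, 80, 36, 42, 43, 42, 43]
top6 (435, 440) R [218, 217, 219, 216, 218, 217, 219, 220, 195, 136, 124, 160, 230, 226, 157, 102, 111, 112, 115, 114, 114, 115, 108, 129, 232, 220, 218, 219, 221, 217] B [107, 104, 106, 105, 106, 108, 110, 114, 38, 47, 48, 48, 49, 48]
top6 (492, 505) R [211, 211, 211, 210, 210, 209, 210, 211, 209, 178, 170, 183, 208, 213, 211, 131, 139, 143, 142, 140, 141, 141, 140, 135, 146, 228, 219, 217, 217, 217] B [129, 133, 131, 129, 129, 131, 132, 134, 78, 34, 42, 42, 42, 44]
top7 (435, 440) R [217, 218, 217, 218, 217, 217, 218, 219, 222, 161, 131, 150, 201, 226, 228, 106, 117, 124, 126, 123, 126, 124, 122, 138, 234, 220, 209, 197, 173, 155] B [110, 114, 115, 113, 115, 115, 119, 123, 37, 47, 49, 48, 48, 47]
top7 (492, 505) R [201, 201, 203, 203, 203, 203, 203, 204, 206, 177, 169, 175, 200, 209, 211, 129, 138, 141, 140, 139, 141, 141, 140, 135, 147, 228, 219, 217, 217, 217] B [129, 131, 130, 128, 130, 130, 132, 134, 80, 35, 42, 43, 44, 43]
```

```bash
python3 - <<'E'
from h import *
T=dict(np.load('pics/top7.npz'))
for n,th,tz,l,r in(('5',12.1,.0765,250.75,251.23),('6',6.7,.0755,249.94,250.45),('7',.3,.075,250.45,250.45)):
    t=np.radians(th); z=tz+.028*np.sin(t)+.005*np.cos(t)
    for c,v in((437,l),(498,r)):
        x=plane(T,[[c,v]],z)[0,0]; tip=x-.028*np.cos(t)+.005*np.sin(t)-.004*np.sin(t)*(th>1); print(n,c,'edge x',x.round(4),'lip end x',tip.round(4), 'insertion',(.4847-tip)*1e3)
E
```

```text
5 437 edge x 0.5006 lip end x 0.4734 insertion 11.270200971818578
5 498 edge x 0.5009 lip end x 0.4738 insertion 10.942909691243619
6 437 edge x 0.5022 lip end x 0.4745 insertion 10.208577394903218
6 498 edge x 0.5025 lip end x 0.4748 insertion 9.930226354703308
7 437 edge x 0.5016 lip end x 0.4737 insertion 11.042821014019044
7 498 edge x 0.5027 lip end x 0.4748 insertion 9.931110496083583
```

```bash
python3 -m inch '[[[0,-0.1,0],0],[[0,-0.15,-0.05],0],[[0,-0.15,-0.05],0]]'
python3 -m inch '[[[0,0,0],0],[[0,0,0],0],[[0,0,0],0],[[0,0,0],0]]' 0.2
python3 -m inch '[[[0,0,-1],0],[[0,0,-3],0],[[0,0,-5],0],[[0,0,-5],0]]' 0.2
python3 tilt.py .559 -.225 .108 .3; python3 - <<'E'
from tilt import *
# front height vs wall top, scene depth: plate profile along x
s=camera('scene'); P=depthpts(s,np.ones((480,640),bool)); x=P[:,0]-.5425;y=P[:,1]+.226
for a,b in((-.045,-.03),(-.03,-.01),(.03,.04),(.04,.05),(.05,.06),(.06,.072)):
    for l,h in((-.045,-.02),(.02,.045)):
        k=(x>a)&(x<b)&(y>l)&(y<h)&(P[:,2]<.1)&(P[:,2]>.06); print(a,l,k.sum(),np.median(P[k,2]) if k.any() else 0)
k=(abs(y)<.04)&(x>.085)&(x<.091)&(P[:,2]>.07); print('wall top',np.median(P[k,2]),k.sum())
t=camera('top'); np.savez('pics/top8.npz',**t); np.savez('pics/sc8.npz',**s)
a=cv2.resize(s['image'][220:320,170:280],None,fx=3.6,fy=3.6,interpolation=cv2.INTER_CUBIC); b=cv2.resize(t['image'][165:265,410:520],None,fx=3.6,fy=3.6,interpolation=cv2.INTER_CUBIC)
cv2.imwrite('pics/v8.png',np.hstack([a,b])[...,::-1])
E
```

```text
time_s: 21.68
ee_pos: [0.5591, -0.2246, 0.09]
tool_rot: [-0.0, -0.003, 1.0, 0.001]
wrist_force: [1.7, 2.4, -0.3]
opening: 0.637
finger_force: 10.0
time_s: 22.18
ee_pos: [0.5589, -0.226, 0.0906]
tool_rot: [-0.0, -0.002, 1.0, 0.0]
wrist_force: [-0.8, -0.3, -0.2]
opening: 0.799
finger_force: 0.0
time_s: 22.68
ee_pos: [0.5604, -0.2266, 0.1437]
tool_rot: [0.002, -0.002, 1.0, -0.001]
wrist_force: [0.4, 0.2, -0.1]
opening: 0.798
finger_force: 0.0
(array([0.944 , 0.3693]), np.float64(-0.02370391133800085), 733, np.float64(0.0009777637206573667))
-0.045 -0.045 61 0.08469498602436287
-0.045 0.02 64 0.08421589697617554
-0.03 -0.045 64 0.08452302731459954
-0.03 0.02 39 0.08451655371618616
0.03 -0.045 58 0.08414815749379795
0.03 0.02 51 0.08466340618811274
0.04 -0.045 52 0.08459210224782315
0.04 0.02 53 0.0850632001744217
0.05 -0.045 57 0.08506155330547727
0.05 0.02 51 0.08526257683441085
0.06 -0.045 70 0.08462948248827595
0.06 0.02 72 0.08547484783122122
wall top 0.08529305691012257 101
```

View pics/v8.png

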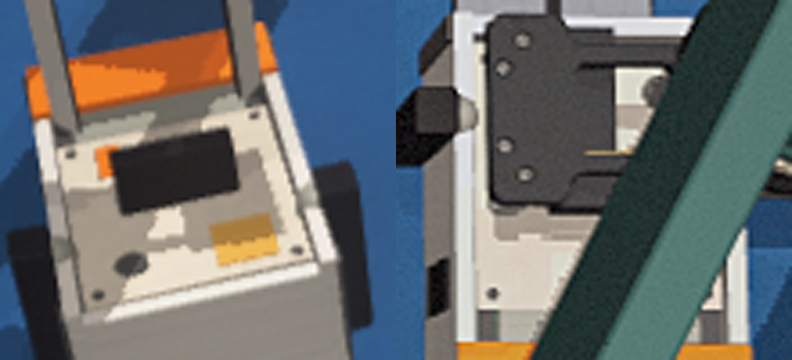

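The left crop shows the panel flat between the walls, level with the end-wall top at (200,290), and the balls over its edges. The right crop shows the lip still under the ledge, and the fingers are clear. I'll retreat and hand in.

```bash
python3 -m inch '[[[0,0,-2],0],[[0,0,-5],0],[[0,0,-7],0],[[0,0,-7],0]]' 0; python3 -c "
from workcell import order; print(order.close_job())"
```

```text
time_s: 23.32
ee_pos: [0.5595, -0.2262, 0.2116]
tool_rot: [0.001, -0.002, 1.0, -0.0]
wrist_force: [0.6, 0.1, 0.5]
opening: 0.997
finger_force: 0.0
the job is handed in; nothing more can be done
None
```

I closed the bay with the white panel and handed the job in at about 23 s: by depth it measures flush within the cameras' accuracy, but I could only infer that it is fully home and that the stop did not move, because one final push of about 9 N slid the grip 0.7 mm, by my estimate at most 5 N of it reached the stop, and the contact pin is hidden.

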